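# Let the stone balance slab down off its wedges

### The job

The stone balance slab has new rubber feet but its front is still propped on two wooden wedges. Work the wedges backward out from under it in small tugs, going from one to the other so that the slab sinks gently and level from side to side (its two front corners never more than 12 mm apart in height) until it stands on all three feet without having shifted from its place; lay both wedges side by side on the floor of the steel tray, and leave everything else undisturbed.

Things in the scene. Friction and masses are not known exactly. Their poses are not given: they have to be found in the camera images.
- slab: Pale stone slab 240 (x) x 340 (y) x 25 mm, 5.5 kg +-15 %, on three black rubber feet 14 mm high, 32 mm across: when down, its underside is 14 mm and top 39 mm over the bench. Origin: slab's centre at the level of the soles. x from the front edge (x = -120 mm, nearest the robot) to the rear, y left, z out of its top. At the start it is pitched up 0.062 rad at the front, on the rear foot and two wedges.
- slab_front (a point): Middle of the slab's front lower edge (slab frame -120, 0, 14 mm). 28 mm over the bench at the start, 14 when the slab is down. The edge over each wedge is as high as the wedge is thick there: it sinks by slope x pull, until the front foot on that side stands; then the wedge is loose with its last 36 mm (long) or 29 mm (short) still under the slab.
- foot_left (a point): Centre of the sole of the front left rubber foot (slab frame -85, 148, 0 mm): height 0 when it stands on the bench.
- foot_right (a point): Centre of the sole of the front right rubber foot (slab frame -85, -148, 0 mm).
- wedge_long_center (a point): Longer, narrower wooden wedge: 180 mm long, 38 wide, upright sides, flat sole, 6 mm thick at the thin end, 45.6 at the thick end (slope 0.22), 130 g. Point: mid-length, mid-width, 12.9 mm over the sole. x points to the thin end, z up. Under the slab's front edge near slab y = 95 or -95 mm (either side): thin end 100 mm in behind the edge, 80 mm sticking out towards the robot, within 0.08 rad of square.
- wedge_short_center (a point): Shorter, wider, steeper wooden wedge, on the other side: 155 mm long, 46 wide, 6 mm thick at the thin end, 48.6 at the thick end (slope 0.275), 130 g. Point: mid-length, mid-width, 13.7 mm over the sole; axes as the long one. Thin end 80 mm in behind the edge, 75 mm sticking out. Either wedge takes roughly 5 to 20 N to pull back and holds by friction wherever it is left.
- tray: Open stainless tray, fixed, 260 (x) x 200 (y) x 30 mm outside, walls 3 mm, rim 33 mm high, floor 3 mm over the bench. Origin: centre of its underside; x along its length. It stands to the left or to the right of the slab.
- stirrer: White hotplate stirrer, fixed, 260 (x) x 160 (y) x 95 mm, two knobs in front. Origin: centre of its underside. It stands on the side where the tray does not.
- weigh_bottle_center (a point): Lidded glass weighing bottle, 50 mm across, 40 tall, loose, in front of the slab between the wedges. Point: 20 mm up.
- old_foot_center (a point): Worn grey rubber foot, 32 mm across, 14 high, loose on the bench in front of the slab, nearer the robot than the weighing bottle. Point: half-way up.
- cylinder_center (a point): Slender glass measuring cylinder, tube 28 mm across, foot 58 across, 192 tall, easily tipped, loose, in front of the slab, outside the left or the right wedge. Point: 96 mm up.
- jar_center (a point): Squat glass jar with a white lid, 52 mm across, 68 tall, loose, outside the wedge on the other side. Point: half-way up.
- bubble_level_center (a point): Round spirit level, 52 mm across, 13 high, 90 g, lying loose on top of the slab. Point: half-way up.
There are look-alikes about, which are no part of the job. What is shaped like the part that bears wedge_long_center but red or yellow is not meant.

How it is judged:
By the outcome, as a careful person would: the job done as asked, in the order asked, and still so for the second after the job is handed in, with the robot touching nothing.
It also fails if it takes over 72 s, if anything falls off the work surface, if the arm or the gripper's body presses on something with over 40 N, if the wrist force passes 120 N, or if a joint passes its speed limit or range.

### The arm

A 6-joint arm with a two-finger parallel gripper is mounted at the origin on the work surface. World frame = base frame: x ahead of the robot, y to its left, z up, the work surface at z = 0. Lengths are in m, angles in rad, forces in N, time in s.
With the tool pointing down it reaches from about 0.275 to 1 m from the base axis. Payload 8.4 kg.
Tool frame: the origin (TCP) lies between the finger pads; the fingertips stand 11 mm ahead of it and the grasp point (between the pads) lies 8 mm behind it; x points along the fingers, z is the direction in which the jaws open and shut, and the axes are right-handed (so a half turn about x gives the same grasp; the last joint's range is limited). The gripper opens to 85 mm and grips with 20 to 120 N. Pads are 22 mm wide; open, the fingers measure 114 mm over their backs; the gripper's body (76 mm by 85 mm) begins 54 mm behind the grasp point. The pads swing forward as they close: fully open they stand 13 mm farther back than shut.
Start: joints at [1.174, 0.353, 1.633, -0, 1.155, -0.002], TCP at [0.24, 0.577, 0.242] pointing down, gripper open.
Joint ranges: [-2.63, 2.63], [-0.92, 2.1], [0.06, 2.66], [-1.3, 4.44], [0, 2.69], [-3.02, 3.02]. Speed limits (rad/s): [2.22, 2.22, 2.79, 3.14, 3.14, 3.14].

### API

Orientations are given as a unit quaternion [x, y, z, w].
In Python, from workcell import env, get_image gives the robot as it stands.
- The arm moves only by the tool play_rows, never from a script. Its argument "rows" is a list that holds one entry, the list of rows, each a list of 6 numbers: the shift along the world's x, y, z in mm, then the turn, a rotation vector about the world's x, y, z in degrees. A call has 1 to 20 rows; each row is the pose to reach, as a shift and turn from the pose measured when the call began; what a row does not reach only later rows make up. A row lasts 1/8 s, in which the tool goes at most 62.5 mm and 10.7 degrees, less where a joint would pass 70% of its speed; a pose out of reach is approached as far as the arm can. A call with a gripper value outside its range is refused whole. "jaw" is the closure, from 0 (fully open) to 1 (shut), set as the call begins (left out, the last holds). The fingers move at their own pace and stop on an object; "squeeze" is the grip in N (left out, the last holds). Time passes only in rows, so rows that repeat a pose let the fingers close. It gives the time, the measured TCP pose, the force and the opening at its end, in the units of the state.
- env.state(): the state, without advancing time (a new reading comes with each control period).
- get_image(name): name is "scene" or "side" or "wrist"; returns a dict with "pixels" (480x640x3 uint8, red, green, blue), "range_z" (480x640 float32, m along the optical axis (not along the pixel's ray), 0 where there is no reading), "fx", "fy", "cx", "cy" (pixels), "k1" (the pictures are not rectified: a ray, as slopes to the right and down, at radius r is drawn at 1 + k1 r^2 times it, then the intrinsics apply), "extrinsics" (4x4, takes a point from world to camera coordinates); the wrist camera has in their place "hand_eye" (4x4, takes a point from camera to tool coordinates, whose origin is the TCP and whose axes are the tool frame's). Camera axes: x right, y down, z forward; pixel columns grow to the right and rows downward; lengths in m; the calibration is good to about 2 mm. A picture is of the moment at which its call begins: read the wrist's pose just before it.
- env.job_done(): hands the job in, once; it reports no verdict.
The state is a dict: "time": time; "q": joint angles; "joint_velocities": joint speeds; "effort": joint torques, N m; "tool_pos": TCP position; "orientation": TCP orientation; "wrist_force": force on the tool from outside, world axes, zero at the start; "wrist_torque": the same for the moment, N m; "grip_width": finger opening in m.
Only numpy, scipy, OpenCV 4.12 (cv2) and the standard library are available. Lean on these libraries where they do the work, as an engineer would, in place of code of your own. Each camera call takes 0.05 s, during which the arm holds its last target.

## Working session

There is one attempt and no reset: what is moved stays moved. The work goes in short steps, Python scripts to look and compute and a tool call to move; the robot and the scene stay as the last step left them, time stands still between calls to the robot, and variables do not carry over. Pictures are saved under pics/ and viewed, and the job is handed in when it is done.

Besides the shell and the picture viewer there is one more tool, called as a command line: name --argument value ..., lists and objects as JSON in quotes. play_rows: Moves the arm, as the interface text tells. Its arguments: {"type":"object","properties":{"rows":{"type":"array","items":{"type":"array","items":{"type":"array","items":{"type":"number"}}}},"jaw":{"type":"number"},"squeeze":{"type":"number"}},"required":["rows"]}

```bash
ls; mkdir -p pics; cat > h.py <<'E'
import numpy as np, cv2
from workcell import env, get_image
from scipy.spatial.transform import Rotation as R
def cloud(im, T=None):
    h,w=im["range_z"].shape
    K=np.array([[im["fx"],0,im["cx"]],[0,im["fy"],im["cy"]],[0,0,1.]])
    u,v=np.meshgrid(np.arange(w),np.arange(h))
    p=np.stack([u,v],-1).reshape(-1,1,2).astype(np.float64)
    n=cv2.undistortPoints(p,K,np.array([im["k1"],0,0,0,0.]))[:,0]
    z=im["range_z"].reshape(-1)
    P=np.c_[n*z[:,None],z]
    if "extrinsics" in im:
        W=np.linalg.inv(np.array(im["extrinsics"]))
    else:
        W=T@np.array(im["hand_eye"])
    P=P@W[:3,:3].T+W[:3,3]
    P[z<=0]=np.nan
    return P.reshape(h,w,3)
def tcp(s=None):
    s=s or env.state()
    T=np.eye(4);T[:3,:3]=R.from_quat(s["orientation"]).as_matrix();T[:3,3]=s["tool_pos"];return T
def grab(name,fn=None):
    T=tcp(); im=get_image(name); P=cloud(im,T)
    if fn: cv2.imwrite("pics/"+fn,im["pixels"][:,:,::-1])
    return im,P
E
python3 - <<'E'
from h import *
for n in ["scene","side","wrist"]:
    im,P=grab(n,n+"0.png"); np.savez("/tmp/%s0.npz"%n,P=P,px=im["pixels"])
    print(n,im["fx"],im["k1"])
    if "extrinsics" in im: print(np.linalg.inv(im["extrinsics"])[:3,3])
    else: print(np.array(im["hand_eye"]))
print(env.state())
E
```

```text
pics
scene 496.4087222862576 -0.08277415081130568
[ 1.4038169  -0.16290336  0.78713088]
side 588.5984201756957 -0.171556140951767
[-0.22690507 -1.14074097  1.32018212]
wrist 348.24470082852775 -0.050285128630265026
[[-7.73550881e-04 -3.10548219e-01  9.50557313e-01 -1.30814784e-01]
 [-1.32083596e-04 -9.50557557e-01 -3.10548406e-01  7.95319193e-02]
 [ 9.99999692e-01 -3.65778022e-04  6.94286311e-04  5.60088329e-04]
 [ 0.00000000e+00  0.00000000e+00  0.00000000e+00  1.00000000e+00]]
{'time': 0.15, 'q': array([ 1.17360591e+00,  3.53503585e-01,  1.63397072e+00, -1.69770605e-05,
        1.15520037e+00, -2.37912084e-03]), 'joint_velocities': array([ 0.00102316, -0.00203317, -0.0011727 , -0.001061  , -0.00010405,
        0.00101757]), 'effort': array([ 7.29379531e-05, -6.05638003e+01, -3.42338669e+01, -9.96837275e-05,
        6.22208230e-03, -1.18885254e-05]), 'tool_pos': array([0.24025055, 0.5765913 , 0.24172189]), 'orientation': array([-0.39244431,  0.5886667 ,  0.39201228,  0.58803516]), 'wrist_force': array([ 0.26596161,  0.44932778, -0.06536882]), 'wrist_torque': array([0.00947935, 0.01097051, 0.00012409]), 'grip_width': 0.08560275287807098}
```

View pics/scene0.png

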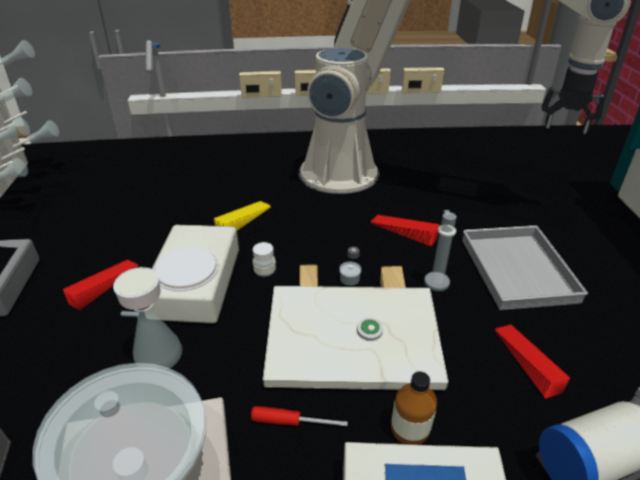

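View pics/side0.png

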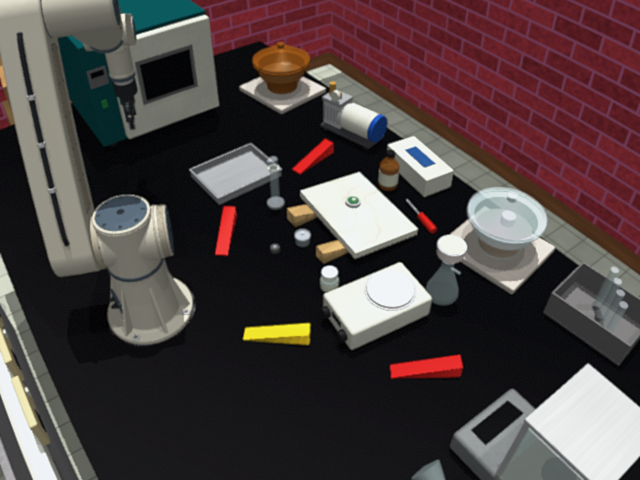

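View pics/wrist0.png

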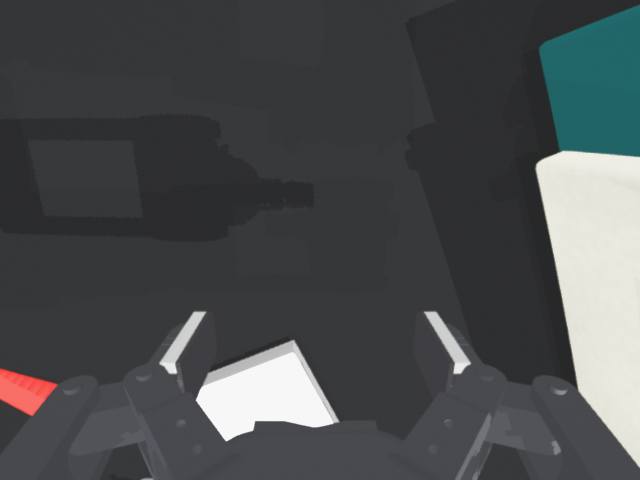

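The scene view shows the two wooden wedges at (309,275) and (393,278), with the bottle at (350,272), the old foot at (353,252), the cylinder at (440,255), the jar at (263,258) and the tray at (520,265). The red and yellow wedges are decoys. Next I'll measure from the point clouds.

```bash
python3 - <<'E'
from h import *
C=[]
for n,c in (("scene",(240,200,240,150)),("side",(240,140,200,150))):
    d=np.load("/tmp/%s0.npz"%n);px=d["px"];P=d["P"]
    x,y,w,h=c
    cr=cv2.resize(px[y:y+h,x:x+w],None,fx=3.3,fy=3.3,interpolation=cv2.INTER_CUBIC)
    cv2.imwrite("pics/crop_%s.png"%n,cr[:,:,::-1])
    hsv=cv2.cvtColor(px,cv2.COLOR_RGB2HSV)
    pts=dict(scene=dict(slab=(350,360),wl=(393,275),wr=(309,275),bottle=(350,265),foot=(353,252),cyl=(446,218),jar=(263,248),lev=(370,327),tray=(520,262),stir=(190,250)),
      side=dict(slab=(340,230),wl=(300,214),wr=(330,251),bottle=(303,234),foot=(275,248),cyl=(275,190),jar=(330,270),lev=(353,200),tray=(230,175),stir=(360,300)))[n]
    for k,(u,v) in pts.items(): print(n,k,np.round(P[v,u]*1000,0))
    m=(hsv[...,0]>8)&(hsv[...,0]<22)&(hsv[...,1]>70)&(hsv[...,2]>60)&(P[...,0]<0.65)&(P[...,0]>0.25)&(np.abs(P[...,1])<0.4)&(P[...,2]<.08)
    nn,l,st,ce=cv2.connectedComponentsWithStats(m.astype(np.uint8))
    for i in range(1,nn):
        if st[i,4]>40:
            q=P[l==i]*1000; print(n,st[i],ce[i].round(),'min',np.nanpercentile(q,2,axis=0).round(),'max',np.nanpercentile(q,98,axis=0).round())
E
```

```text
scene slab [796. -61.  40.]
scene wl [561.  66.  43.]
scene wr [ 548. -125.   43.]
scene bottle [514. -27.  39.]
scene foot [434.  -9.  14.]
scene cyl [555. 168. 191.]
scene jar [ 472. -230.   68.]
scene lev [732. -14.  60.]
scene tray [491. 406.   3.]
scene stir [ 499. -395.   93.]
scene [299 264  19  22 411] [308. 275.] min [ 455. -147.   -3.] max [ 570. -104.   45.]
scene [380 265  26  23 520] [392. 277.] min [476.  42.  -3.] max [590. 104.  49.]
side slab [611. -98.  52.]
side wl [557.  45.  43.]
side wr [ 537. -144.   40.]
side bottle [516. -31.  35.]
side foot [418. -19.  21.]
side cyl [540. 167.  70.]
side jar [ 475. -228.   68.]
side lev [729. -14.  58.]
side tray [494. 402.   6.]
side stir [ 465. -377.   85.]
side [287 204  30  22 457] [300. 214.] min [533.  39.  -0.] max [614. 123.  51.]
side [316 240  32  23 490] [330. 250.] min [ 511. -149.   -3.] max [595. -75.  47.]
```

```bash
python3 - <<'E'
from h import *
print(tcp().round(3))
E
```

```text
[[-0.    -0.923  0.385  0.24 ]
 [-0.001  0.385  0.923  0.577]
 [-1.    -0.    -0.001  0.242]
 [ 0.     0.     0.     1.   ]]
```

View pics/crop_scene.png

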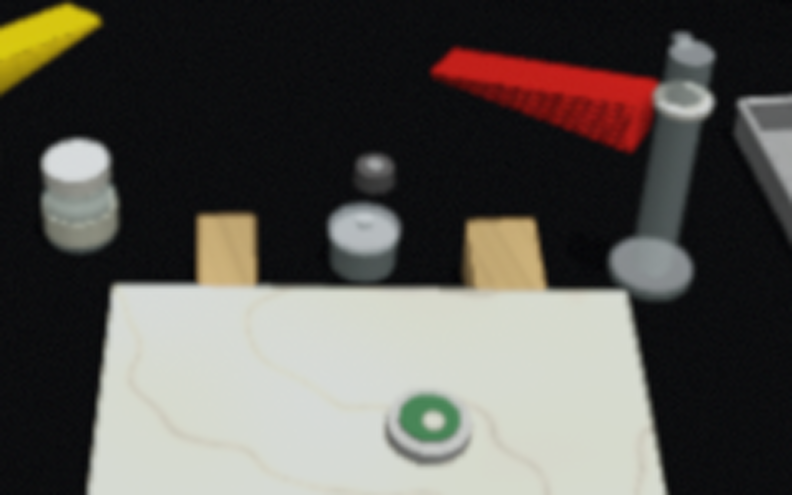

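View pics/crop_side.png

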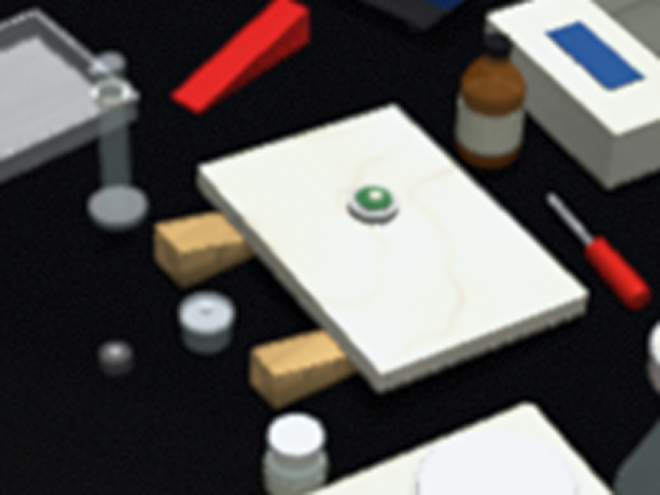

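play_rows --rows '[[[0,0,60,0,0,0],[0,0,120,0,0,0],[15,-50,138,0,0,3],[30,-105,138,0,0,6],[48,-160,138,0,0,9],[66,-215,138,0,0,12],[84,-270,138,0,0,15],[102,-325,138,0,0,18],[120,-380,138,0,0,21],[138,-435,138,0,0,22.6],[156,-490,138,0,0,22.6],[172,-545,138,0,0,22.6],[180,-590,138,0,0,22.6],[180,-597,138,0,0,22.6],[180,-597,138,0,0,22.6]]]' --jaw 0.3

```text
time: 2.02
tool_pos: [0.42, -0.0204, 0.3795]
orientation: [-0.5, 0.501, 0.5, 0.5]
wrist_force: [0.3, 0.9, -0.2]
grip_width: 0.0601
```

```bash
python3 - <<'E'
from h import *
im,P=grab("wrist","wrist1.png"); np.savez("/tmp/w1.npz",P=P,px=im["pixels"])
s=env.state();print(tcp(s).round(3),s['q'],s['grip_width'],s['time'])
E
```

```text
[[-0.    -1.     0.001  0.42 ]
 [-0.001  0.001  1.    -0.02 ]
 [-1.     0.    -0.001  0.38 ]
 [ 0.     0.     0.     1.   ]] [-5.02907305e-02 -9.62655586e-02  1.85155441e+00 -6.09790702e-04
  1.38664839e+00 -1.62042634e+00] 0.05944651384840207 2.075
```

View pics/wrist1.png

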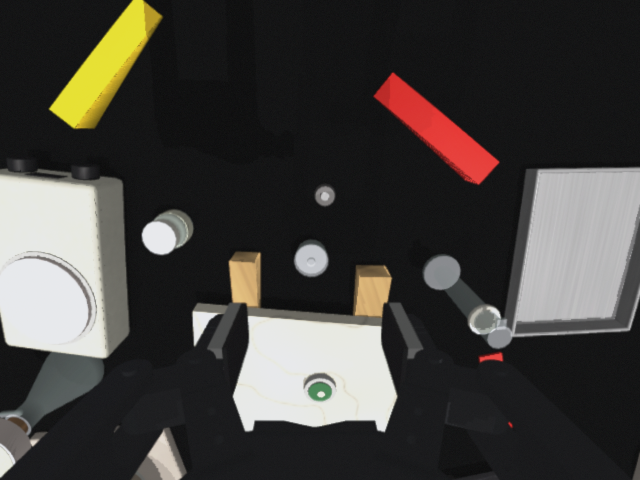

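```bash
python3 - <<'E'
from h import *
d=np.load("/tmp/w1.npz");P=d["P"]*1000;px=d["px"]
def box(m):
    q=P[m];q=q[~np.isnan(q).any(1)];return q
hsv=cv2.cvtColor(px,cv2.COLOR_RGB2HSV)
for n,(x0,x1,y0,y1) in dict(R=(222,268,245,312),L=(350,396,258,325)).items():
    m=np.zeros(hsv.shape[:2],bool);m[y0:y1,x0:x1]=1
    m&=(hsv[...,0]>8)&(hsv[...,0]<25)&(hsv[...,1]>60)
    q=box(m); top=q[q[:,2]>24]
    # plane fit
    A=np.c_[top[:,:2],np.ones(len(top))];c,*_=np.linalg.lstsq(A,top[:,2],rcond=None)
    r=top[:,2]-A@c; top=top[abs(r)<3];A=A[abs(r)<3];c,*_=np.linalg.lstsq(A,top[:,2],rcond=None)
    print(n,m.sum(),'plane grad',c.round(3),'x',np.percentile(top[:,0],[1,99]).round(1),'yaw from grad',np.arctan2(c[1],c[0]))
    # edges by x bins
    xs=np.arange(top[:,0].min()+6,top[:,0].max()-4,4);L=[]
    for x in xs:
        s=top[abs(top[:,0]-x)<2.5];L.append([x,s[:,1].min(),s[:,1].max(),s[:,2].mean()])
    L=np.array(L);print(L.round(1))
    print('slopes',np.polyfit(L[:,0],L[:,1],1),np.polyfit(L[:,0],L[:,2],1),'w',np.median(L[:,2]-L[:,1]))
# slab
m=(P[...,2]>38)&(P[...,2]<62)&(P[...,0]>555)&(P[...,0]<760)&(P[...,1]>-230)&(P[...,1]<190)&(hsv[...,1]<60)&(hsv[...,2]>150)
q=box(m);A=np.c_[q[:,:2],np.ones(len(q))];c,*_=np.linalg.lstsq(A,q[:,2],rcond=None);print('slab',len(q),c,q.min(0),q.max(0))
for n,(u,v) in dict(bottle=(311,258),foot=(325,196),jar=(160,236),cylfoot=(442,270),cyltop=(484,320),tray=(580,250),lev=(320,391),stir=(60,220)).items(): print(n,P[v,u].round())
E
```

```text
R 1748 plane grad [-2.69000e-01  1.55000e-01  2.04055e+02] x [514.3 593.8] yaw from grad 2.6186613059435766
[[ 520.  -140.4 -131.3   43.8]
 [ 524.  -138.  -129.    43. ]
 [ 528.  -136.9 -128.    42.2]
 [ 532.  -134.4 -126.    40.9]
 [ 536.  -133.6 -124.6   40.1]
 [ 540.  -132.7 -123.8   39.1]
 [ 544.  -131.6 -121.    38.3]
 [ 548.  -129.3 -120.    37.6]
 [ 552.  -128.1 -117.4   36.8]
 [ 556.  -127.1 -116.3   35.7]
 [ 560.  -124.3 -115.5   35.2]
 [ 564.  -123.4 -114.5   34.3]
 [ 568.  -120.9 -113.4   33. ]
 [ 572.  -119.6 -110.4   32.3]
 [ 576.  -118.3 -109.3   31.8]
 [ 580.  -117.3 -109.7   31. ]
 [ 584.  -116.3 -108.9   29.5]
 [ 588.  -113.4 -108.8   28.7]
 [ 592.  -112.3 -109.3   27.7]]
slopes [   0.38336402 -339.33518907] [   0.33207657 -302.36313452] w 8.872009967580027
L 1838 plane grad [-4.05000e-01 -1.53000e-01  2.79376e+02] x [538.5 601.8] yaw from grad -2.7809849986286035
[[543.5  80.6  89.4  46.4]
 [547.5  75.3  86.6  45.6]
 [551.5  74.   83.3  44.4]
 [555.5  70.3  80.9  42.9]
 [559.5  67.7  76.7  41.9]
 [563.5  63.3  72.2  41.1]
 [567.5  62.4  69.9  39.7]
 [571.5  58.4  65.8  38.5]
 [575.5  53.9  63.3  37.6]
 [579.5  53.1  61.9  36. ]
 [583.5  48.5  60.8  35.6]
 [587.5  45.9  54.9  34. ]
 [591.5  44.6  50.6  33.7]
 [595.5  43.4  51.4  31.6]
 [599.5  42.8  45.1  29.5]]
slopes [ -0.70248842 460.4117659 ] [ -0.77090149 508.08740696] w 8.931925865381409
slab 11188 [-5.26427277e-02  6.78214904e-03  8.39828006e+01] [ 590.50827371 -207.86513628   40.31779493] [759.98704565 114.91713938  61.69151263]
bottle [512. -25.  39.]
foot [426.  -5.  14.]
jar [ 470. -227.   68.]
cylfoot [535. 171.  27.]
cyltop [538. 169. 171.]
tray [512. 401.   3.]
lev [729. -12.  60.]
stir [ 443. -350.   83.]
```

```bash
cat > wf.py <<'E'
from h import *
def ransac(q,n=400,t=1.5,rng=np.random.default_rng(0)):
    best=None
    for _ in range(n):
        s=q[rng.choice(len(q),3,False)];A=np.c_[s[:,:2],np.ones(3)]
        try:c=np.linalg.solve(A,s[:,2])
        except Exception:continue
        if abs(c[0])>0.5 or abs(c[1])>.15:continue
        i=abs(q[:,2]-np.c_[q[:,:2],np.ones(len(q))]@c)<t
        if best is None or i.sum()>best.sum():best=i
    A=np.c_[q[best][:,:2],np.ones(best.sum())]
    return np.linalg.lstsq(A,q[best][:,2],rcond=None)[0],best
def wedge(P,px,roi,name=""):
    hsv=cv2.cvtColor(px,cv2.COLOR_RGB2HSV)
    x0,x1,y0,y1=roi
    m=np.zeros(hsv.shape[:2],bool);m[y0:y1,x0:x1]=1
    m&=(hsv[...,0]>8)&(hsv[...,0]<25)&(hsv[...,1]>60)
    q=P[m];q=q[~np.isnan(q).any(1)];q=q[q[:,2]>8]
    c,i=ransac(q);top=q[i]
    rc=cv2.minAreaRect(top[:,:2].astype(np.float32))
    print(name,len(q),i.sum(),'plane',c.round(3),'rect',np.round(cv2.boxPoints(rc),1).tolist(),np.round(rc[0],1),np.round(rc[1],1),round(rc[2],2))
    xs=np.arange(top[:,0].min()+8,top[:,0].max()-8,4);L=[]
    for x in xs:
        s=top[abs(top[:,0]-x)<2.5]
        if len(s)>5:L.append([x,s[:,1].min(),s[:,1].max(),s[:,2].mean()])
    L=np.array(L);a=np.polyfit(L[:,0],L[:,1],1);b=np.polyfit(L[:,0],L[:,2],1)
    print('  edge slopes',a.round(3),b.round(3),'w',np.median(L[:,2]-L[:,1]).round(1),'xr',top[:,0].min().round(1),top[:,0].max().round(1))
    return top,L
E
python3 - <<'E'
from wf import *
d=np.load("/tmp/w1.npz");P=d["P"]*1000;px=d["px"]
for n,r in dict(R=(222,268,245,312),L=(350,396,258,325)).items():
    t,L=wedge(P,px,r,n); print(L[::3].round(1))
E
```

```text
R 1462 1054 plane [-2.17000e-01  9.00000e-03  1.57647e+02] rect [[513.4000244140625, -143.60000610351562], [595.7000122070312, -147.8000030517578], [597.7000122070312, -109.19999694824219], [515.2999877929688, -105.0]] [ 555.5 -126.4] [38.6 82.4] 87.08
  edge slopes [-5.4000e-02 -1.1541e+02] [-5.6000e-02 -7.6446e+01] w 37.5 xr 514.0 597.1
[[ 522.  -143.7 -105.8   43.3]
 [ 534.  -143.8 -106.9   40.6]
 [ 546.  -144.8 -106.7   38. ]
 [ 558.  -145.3 -107.5   35.4]
 [ 570.  -145.7 -108.8   32.7]
 [ 582.  -147.2 -109.7   30.2]]
L 1623 1148 plane [-2.72000e-01  8.00000e-03  1.93326e+02] rect [[536.0999755859375, 44.0], [614.0, 41.599998474121094], [615.4000244140625, 88.4000015258789], [537.5, 90.80000305175781]] [575.7  66.2] [46.8 77.9] 88.25
  edge slopes [-2.6000e-02  5.8793e+01] [-1.20000e-01  1.56555e+02] w 45.2 xr 536.2 615.1
[[544.2  44.3  89.4  45.9]
 [556.2  43.6  89.7  42.8]
 [568.2  44.4  89.6  39.6]
 [580.2  43.6  89.2  36.3]
 [592.2  43.1  83.3  33. ]
 [604.2  42.5  84.4  29.7]]
```

The wider, steeper left wedge in the wrist view is 45–46 mm wide with slope 0.272, so it is the short one. Its thick end is at (537, 67) and its yaw is -1.6°. The right wedge is 38 mm wide with slope 0.217, so it is the long one. Its thick end is at (514, -124) and its yaw is -3.1°. I'll go to the right one first.

play_rows --rows '[[[30,-30,-40,0,0,-1],[60,-60,-95,0,0,-2],[90,-85,-150,0,0,-3],[114,-105,-205,0,0,-3],[114,-105,-260,0,0,-3],[114,-105,-300,0,0,-3],[114,-105,-300,0,0,-3]]]' --jaw 0.3

```text
time: 2.95
tool_pos: [0.5317, -0.1227, 0.0768]
orientation: [-0.485, 0.514, 0.489, 0.511]
wrist_force: [0.3, 0.4, 0.3]
grip_width: 0.0598
```

```bash
python3 - <<'E'
from h import *
im,P=grab("wrist","wrist2.png");grab("side","side2.png")
print(tcp().round(4))
E
```

```text
[[ 1.000e-04 -9.987e-01  5.150e-02  5.348e-01]
 [-5.000e-04  5.150e-02  9.987e-01 -1.238e-01]
 [-1.000e+00 -1.000e-04 -5.000e-04  8.060e-02]
 [ 0.000e+00  0.000e+00  0.000e+00  1.000e+00]]
```

View pics/wrist2.png

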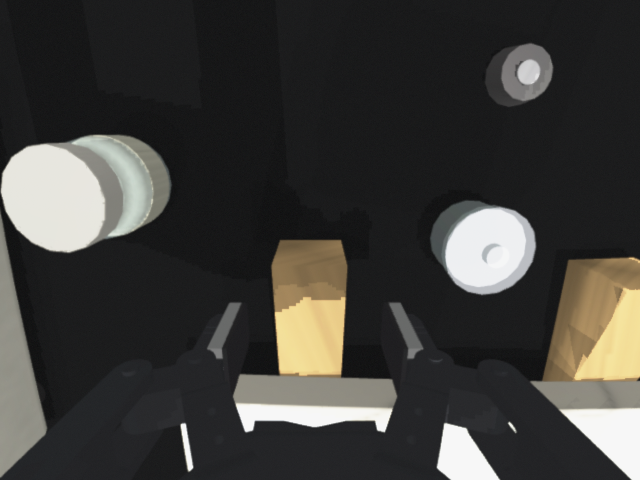

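play_rows --rows '[[[0,-1,-25,0,0,0],[0,-1,-50,0,0,0],[0,-1,-62,0,0,0],[0,-1,-62,0,0,0]]]' --jaw 0.3

```text
time: 3.55
tool_pos: [0.5354, -0.1247, 0.0196]
orientation: [-0.487, 0.513, 0.487, 0.513]
wrist_force: [-0.3, 0.8, -0.6]
grip_width: 0.0597
```

play_rows --rows '[[[0,0,0,0,0,0],[0,0,0,0,0,0],[0,0,0,0,0,0],[0,0,0,0,0,0]]]' --jaw 1 --squeeze 60

```text
time: 4.05
tool_pos: [0.5364, -0.1251, 0.0213]
orientation: [-0.488, 0.512, 0.486, 0.513]
wrist_force: [-1.5, -1.3, 7.4]
grip_width: 0.0373
```

play_rows --rows '[[[-2.5,0.1,0,0,0,0],[-5,0.3,0,0,0,0],[-7.5,0.4,0,0,0,0],[-10,0.5,0,0,0,0],[-12.5,0.7,0,0,0,0],[-12.5,0.7,0,0,0,0]]]' --jaw 1

```text
time: 4.8
tool_pos: [0.5246, -0.1245, 0.0215]
orientation: [-0.489, 0.512, 0.485, 0.514]
wrist_force: [5.1, -0.9, -8.9]
grip_width: 0.0373
```

```bash
cat > chk.py <<'E'
from wf import *
import sys
def chk(tag):
    T=tcp();s=env.state();print('t',s['time'],'tcp',(T[:3,3]*1000).round(1),'yaw',round(np.degrees(np.arctan2(T[1,2],T[0,2])),2),'F',s['wrist_force'].round(1),'g',round(s['grip_width'],4))
    im,P=grab("scene","sc_%s.png"%tag);P=P*1000;px=im["pixels"]
    hsv=cv2.cvtColor(px,cv2.COLOR_RGB2HSV)
    m=(P[...,2]>30)&(P[...,2]<70)&(P[...,0]>560)&(P[...,0]<900)&(P[...,1]>-260)&(P[...,1]<220)&(hsv[...,1]<50)&(hsv[...,2]>170)
    nn,l,st,ce=cv2.connectedComponentsWithStats(m.astype(np.uint8));i=1+np.argmax(st[1:,4])
    q=P[l==i];A=np.c_[q[:,:2],np.ones(len(q))];c,*_=np.linalg.lstsq(A,q[:,2],rcond=None)
    r=abs(q[:,2]-A@c)<3;c,*_=np.linalg.lstsq(A[r],q[r][:,2],rcond=None);q=q[r]
    rc=cv2.minAreaRect(q[:,:2].astype(np.float32));b=cv2.boxPoints(rc);b=b[np.argsort(b[:,0])]
    f=sorted(b[:2].tolist(),key=lambda p:p[1])
    z=[c@[p[0],p[1],1] for p in f]
    print('slab rect',np.round(rc[0],1),np.round(rc[1],1),'yaw',round(rc[2],2),'front corners(R,L)',np.round(f,1).tolist(),'topz',np.round(z,1),'rear z',np.round([c@[p[0],p[1],1] for p in b[2:]],1))
chk(sys.argv[1])
E
python3 chk.py a1
python3 - <<'E'
# reference from the initial picture
import numpy as np,cv2
E
```

```text
t 4.8 tcp [ 524.6 -124.5   21.5] yaw 87.04 F [ 5.1 -0.9 -8.9] g 0.0373
slab rect [724.2 -46.9] [339.7 243.1] yaw 84.9 front corners(R,L) [[588.0, -205.2], [618.2, 133.1]] topz [48.5 52.9] rear z [35.3 39.7]
```

play_rows --rows '[[[0,0,0,0,0,0],[0,0,0,0,0,0],[0,0,30,0,0,0],[0,0,58,0,0,0],[6,40,60,0,0,0.5],[16,90,60,0,0,1],[26,140,60,0,0,1.4],[32.5,185,60,0,0,1.4],[32.5,191.5,60,0,0,1.4],[32.5,191.5,60,0,0,1.4],[32.5,191.5,30,0,0,1.4],[32.5,191.5,4,0,0,1.4],[32.5,191.5,-2,0,0,1.4],[32.5,191.5,-2,0,0,1.4]]]' --jaw 0.25

```text
time: 6.6
tool_pos: [0.557, 0.0661, 0.0196]
orientation: [-0.494, 0.506, 0.491, 0.508]
wrist_force: [0.1, -0.1, 0.9]
grip_width: 0.0641
```

play_rows --rows '[[[0,0,0,0,0,0],[0,0,0,0,0,0],[0,0,0,0,0,0]]]' --jaw 1

```text
time: 6.98
tool_pos: [0.5577, 0.066, 0.0208]
orientation: [-0.495, 0.506, 0.491, 0.508]
wrist_force: [-1.7, -1.0, 6.8]
grip_width: 0.0453
```

play_rows --rows '[[[-2.5,0.1,0,0,0,0],[-5,0.1,0,0,0,0],[-7.5,0.2,0,0,0,0],[-10,0.3,0,0,0,0],[-12,0.3,0,0,0,0],[-12,0.3,0,0,0,0]]]' --jaw 1

```text
time: 7.72
tool_pos: [0.5469, 0.0664, 0.0209]
orientation: [-0.495, 0.505, 0.491, 0.509]
wrist_force: [5.8, -0.1, -11.0]
grip_width: 0.045
```

```bash
python3 chk.py b1
```

```text
t 7.725 tcp [546.9  66.4  20.9] yaw 88.39 F [  5.8  -0.1 -11. ] g 0.045
slab rect [723.6 -46.4] [339.9 242.5] yaw 84.96 front corners(R,L) [[587.9, -205.1], [617.8, 133.5]] topz [49.3 48.9] rear z [37.9 37.4]
```

play_rows --rows '[[[0,0,0,0,0,0],[0,0,0,0,0,0],[0,0,30,0,0,0],[0,0,58,0,0,0],[-4,-40,60,0,0,-0.5],[-10,-90,60,0,0,-1],[-16,-140,60,0,0,-1.4],[-22,-185,60,0,0,-1.4],[-22,-191,60,0,0,-1.4],[-22,-191,60,0,0,-1.4],[-22,-191,30,0,0,-1.4],[-22,-191,4,0,0,-1.4],[-22,-191,-1,0,0,-1.4],[-22,-191,-1,0,0,-1.4]]]' --jaw 0.25

```text
time: 9.52
tool_pos: [0.525, -0.1237, 0.02]
orientation: [-0.489, 0.511, 0.485, 0.514]
wrist_force: [-0.3, -0.3, 0.4]
grip_width: 0.0643
```

play_rows --rows '[[[0,0,0,0,0,0],[0,0,0,0,0,0],[0,0,0,0,0,0],[-2.5,0.1,0,0,0,0],[-5,0.3,0,0,0,0],[-7.5,0.4,0,0,0,0],[-10,0.5,0,0,0,0],[-12.5,0.7,0,0,0,0],[-14.5,0.8,0,0,0,0],[-14.5,0.8,0,0,0,0]]]' --jaw 1

```text
time: 10.78
tool_pos: [0.5137, -0.1235, 0.0213]
orientation: [-0.491, 0.51, 0.483, 0.516]
wrist_force: [7.6, -0.1, -1.6]
grip_width: 0.0372
```

```bash
python3 chk.py a2
```

```text
t 10.775 tcp [ 513.7 -123.5   21.3] yaw 87.04 F [ 7.6 -0.1 -1.6] g 0.0372
slab rect [723.2 -46.5] [339.7 242.6] yaw 84.65 front corners(R,L) [[586.7, -204.3], [618.3, 133.9]] topz [45.9 49.8] rear z [35.9 39.8]
```

play_rows --rows '[[[0,0,0,0,0,0],[0,0,0,0,0,0],[0,0,30,0,0,0],[0,0,58,0,0,0],[6,40,60,0,0,0.5],[16,90,60,0,0,1],[26,140,60,0,0,1.4],[33.5,185,60,0,0,1.4],[33.5,190,60,0,0,1.4],[33.5,190,60,0,0,1.4],[33.5,190,30,0,0,1.4],[33.5,190,4,0,0,1.4],[33.5,190,-1.5,0,0,1.4],[33.5,190,-1.5,0,0,1.4]]]' --jaw 0.25

```text
time: 12.58
tool_pos: [0.5471, 0.0656, 0.02]
orientation: [-0.497, 0.504, 0.489, 0.51]
wrist_force: [0.2, 0.4, 1.1]
grip_width: 0.0638
```

play_rows --rows '[[[0,0,0,0,0,0],[0,0,0,0,0,0],[0,0,0,0,0,0],[-2.5,0.1,0,0,0,0],[-5,0.1,0,0,0,0],[-7.5,0.2,0,0,0,0],[-10,0.3,0,0,0,0],[-12,0.3,0,0,0,0],[-12,0.3,0,0,0,0]]]' --jaw 1

```text
time: 13.7
tool_pos: [0.5385, 0.0662, 0.0213]
orientation: [-0.498, 0.502, 0.487, 0.512]
wrist_force: [8.6, 0.2, -4.1]
grip_width: 0.0453
```

```bash
python3 chk.py b2; python3 -c "
from h import *
print(tcp().round(3))"
```

```text
t 13.7 tcp [538.5  66.2  21.3] yaw 88.38 F [ 8.6  0.2 -4.1] g 0.0453
slab rect [723.2 -46.2] [340.3 242.3] yaw 84.62 front corners(R,L) [[586.6, -204.2], [618.5, 134.6]] topz [46.7 46.4] rear z [38.1 37.8]
[[ 0.021 -0.999  0.028  0.539]
 [-0.002  0.028  1.     0.066]
 [-1.    -0.021 -0.001  0.021]
 [ 0.     0.     0.     1.   ]]
```

View pics/sc_b2.png

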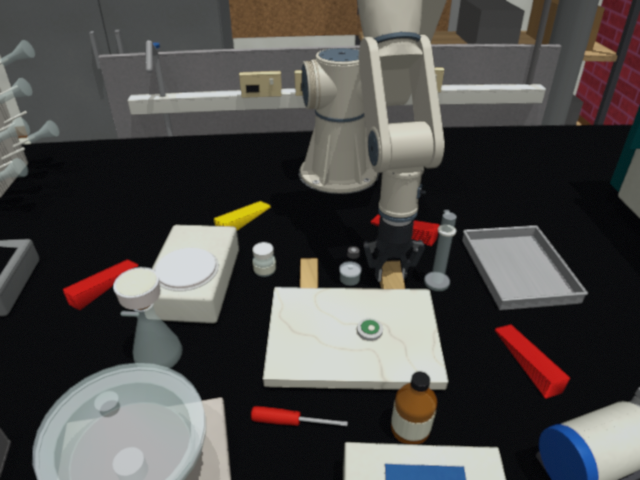

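play_rows --rows '[[[0,0,0,0,0,0],[0,0,0,0,0,0],[0,0,30,0,0,0],[0,0,58,0,1.2,0],[-4,-40,60,0,1.2,-0.5],[-10,-90,60,0,1.2,-1],[-16,-140,60,0,1.2,-1.4],[-24.5,-185,60,0,1.2,-1.4],[-24.5,-190,60,0,1.2,-1.4],[-24.5,-190,60,0,1.2,-1.4],[-24.5,-190,30,0,1.2,-1.4],[-24.5,-190,4,0,1.2,-1.4],[-24.5,-190,-2,0,1.2,-1.4],[-24.5,-190,-2,0,1.2,-1.4]]]' --jaw 0.25

```text
time: 15.5
tool_pos: [0.5141, -0.123, 0.0194]
orientation: [-0.487, 0.513, 0.487, 0.512]
wrist_force: [0.0, 0.3, 0.3]
grip_width: 0.0638
```

play_rows --rows '[[[0,0,0,0,0,0],[0,0,0,0,0,0],[0,0,0,0,0,0],[-2.5,0.1,0,0,0,0],[-5,0.3,0,0,0,0],[-7.5,0.4,0,0,0,0],[-10,0.5,0,0,0,0],[-12.5,0.7,0,0,0,0],[-15,0.8,0,0,0,0],[-17,0.9,0,0,0,0],[-17,0.9,0,0,0,0]]]' --jaw 1

```text
time: 16.88
tool_pos: [0.5002, -0.1227, 0.0206]
orientation: [-0.489, 0.512, 0.485, 0.513]
wrist_force: [7.7, -0.3, -2.1]
grip_width: 0.0368
```

```bash
python3 chk.py a3; python3 -c "
from h import *
print(tcp().round(3))"
```

```text
t 16.875 tcp [ 500.2 -122.7   20.6] yaw 87.04 F [ 7.7 -0.3 -2.1] g 0.0368
slab rect [722.3 -46.6] [339.6 243.5] yaw 84.74 front corners(R,L) [[585.5, -204.5], [616.6, 133.7]] topz [42.4 47.8] rear z [35.5 40.9]
[[ 0.005 -0.999  0.052  0.5  ]
 [-0.003  0.052  0.999 -0.123]
 [-1.    -0.005 -0.003  0.021]
 [ 0.     0.     0.     1.   ]]
```

play_rows --rows '[[[0,0,0,0,0,0],[0,0,0,0,0,0],[0,0,30,0,0,0],[0,0,58,0,0.3,0],[6,40,60,0,0.3,0.5],[18,90,60,0,0.3,1],[30,140,60,0,0.3,1.4],[38,185,60,0,0.3,1.4],[38,189,60,0,0.3,1.4],[38,189,60,0,0.3,1.4],[38,189,30,0,0.3,1.4],[38,189,4,0,0.3,1.4],[38,189,-1,0,0.3,1.4],[38,189,-1,0,0.3,1.4]]]' --jaw 0.25

```text
time: 18.68
tool_pos: [0.538, 0.0654, 0.0198]
orientation: [-0.494, 0.508, 0.492, 0.506]
wrist_force: [0.6, -0.3, -0.3]
grip_width: 0.0644
```

play_rows --rows '[[[0,0,0,0,0,0],[0,0,0,0,0,0],[0,0,0,0,0,0],[-2.5,0.1,0,0,0,0],[-5,0.1,0,0,0,0],[-7.5,0.2,0,0,0,0],[-10,0.3,0,0,0,0],[-12.5,0.3,0,0,0,0],[-14.5,0.4,0,0,0,0],[-14.5,0.4,0,0,0,0]]]' --jaw 1

```text
time: 19.92
tool_pos: [0.527, 0.0661, 0.0211]
orientation: [-0.495, 0.506, 0.491, 0.508]
wrist_force: [8.5, 0.4, -4.0]
grip_width: 0.0454
```

```bash
python3 chk.py b3; python3 -c "
from h import *
print(tcp().round(3))"
```

```text
t 19.925 tcp [527.   66.1  21.1] yaw 88.38 F [ 8.5  0.4 -4. ] g 0.0454
slab rect [723. -46.] [339.6 242.7] yaw 84.66 front corners(R,L) [[586.4, -203.8], [618.0, 134.3]] topz [43.5 43.2] rear z [38.4 38.1]
[[ 0.006 -1.     0.028  0.527]
 [-0.002  0.028  1.     0.066]
 [-1.    -0.006 -0.002  0.021]
 [ 0.     0.     0.     1.   ]]
```

play_rows --rows '[[[0,0,0,0,0,0],[0,0,0,0,0,0],[0,0,30,0,0,0],[0,0,58,0,0.3,0],[-4,-40,60,0,0.3,-0.5],[-10,-90,60,0,0.3,-1],[-18,-140,60,0,0.3,-1.4],[-26.5,-185,60,0,0.3,-1.4],[-26.5,-189,60,0,0.3,-1.4],[-26.5,-189,60,0,0.3,-1.4],[-26.5,-189,30,0,0.3,-1.4],[-26.5,-189,4,0,0.3,-1.4],[-26.5,-189,-2,0,0.3,-1.4],[-26.5,-189,-2,0,0.3,-1.4]]]' --jaw 0.25

```text
time: 21.72
tool_pos: [0.5005, -0.1222, 0.0192]
orientation: [-0.488, 0.513, 0.486, 0.512]
wrist_force: [1.0, -0.4, 0.2]
grip_width: 0.0643
```

play_rows --rows '[[[0,0,0,0,0,0],[0,0,0,0,0,0],[0,0,0,0,0,0],[-2.5,0.1,0,0,0,0],[-5,0.3,0,0,0,0],[-7.5,0.4,0,0,0,0],[-10,0.5,0,0,0,0],[-12.5,0.7,0,0,0,0],[-15,0.8,0,0,0,0],[-17,0.9,0,0,0,0],[-17,0.9,0,0,0,0]]]' --jaw 1

```text
time: 23.1
tool_pos: [0.4865, -0.1219, 0.0204]
orientation: [-0.489, 0.512, 0.484, 0.514]
wrist_force: [7.7, -0.9, -2.2]
grip_width: 0.0371
```

```bash
python3 chk.py a4; python3 -c "
from h import *
print(tcp().round(3))"
```

```text
t 23.1 tcp [ 486.5 -121.9   20.4] yaw 87.03 F [ 7.7 -0.9 -2.2] g 0.0371
slab rect [721.8 -46.4] [339.8 243.4] yaw 84.78 front corners(R,L) [[585.1, -204.5], [616.0, 133.9]] topz [39.3 44.5] rear z [35.9 41.1]
[[ 0.006 -0.999  0.052  0.487]
 [-0.004  0.052  0.999 -0.122]
 [-1.    -0.006 -0.003  0.02 ]
 [ 0.     0.     0.     1.   ]]
```

L again, now at (527, 66): shift (+40.5, +188).

play_rows --rows '[[[0,0,0,0,0,0],[0,0,0,0,0,0],[0,0,30,0,0,0],[0,0,58,0,0.3,0],[6,40,60,0,0.3,0.5],[18,90,60,0,0.3,1],[30,140,60,0,0.3,1.4],[40.5,185,60,0,0.3,1.4],[40.5,188,60,0,0.3,1.4],[40.5,188,60,0,0.3,1.4],[40.5,188,30,0,0.3,1.4],[40.5,188,4,0,0.3,1.4],[40.5,188,-1,0,0.3,1.4],[40.5,188,-1,0,0.3,1.4]]]' --jaw 0.25

```text
time: 24.9
tool_pos: [0.5269, 0.0653, 0.0196]
orientation: [-0.494, 0.508, 0.492, 0.506]
wrist_force: [0.9, -0.4, -0.7]
grip_width: 0.0643
```

play_rows --rows '[[[0,0,0,0,0,0],[0,0,0,0,0,0],[0,0,0,0,0,0],[-2.5,0.1,0,0,0,0],[-5,0.1,0,0,0,0],[-7.5,0.2,0,0,0,0],[-10,0.3,0,0,0,0],[-12.5,0.3,0,0,0,0],[-14.5,0.4,0,0,0,0],[-14.5,0.4,0,0,0,0]]]' --jaw 1

```text
time: 26.15
tool_pos: [0.5159, 0.0659, 0.0209]
orientation: [-0.495, 0.506, 0.49, 0.508]
wrist_force: [9.3, -0.1, -3.7]
grip_width: 0.0453
```

```bash
python3 chk.py b4; python3 -c "
from h import *
print(tcp().round(3))"
```

```text
t 26.15 tcp [515.9  65.9  20.9] yaw 88.37 F [ 9.3 -0.1 -3.7] g 0.0453
slab rect [722.3 -46. ] [339.7 242.3] yaw 84.94 front corners(R,L) [[586.7, -204.5], [616.6, 133.8]] topz [40.2 40.1] rear z [38.7 38.6]
[[ 0.008 -1.     0.028  0.516]
 [-0.003  0.028  1.     0.066]
 [-1.    -0.008 -0.003  0.021]
 [ 0.     0.     0.     1.   ]]
```

play_rows --rows '[[[0,0,0,0,0,0],[0,0,0,0,0,0],[0,0,30,0,0,0],[0,0,58,0,0.4,0],[-4,-40,60,0,0.4,-0.5],[-10,-90,60,0,0.4,-1],[-20,-140,60,0,0.4,-1.4],[-29,-185,60,0,0.4,-1.4],[-29,-188,60,0,0.4,-1.4],[-29,-188,60,0,0.4,-1.4],[-29,-188,30,0,0.4,-1.4],[-29,-188,4,0,0.4,-1.4],[-29,-188,-2,0,0.4,-1.4],[-29,-188,-2,0,0.4,-1.4]]]' --jaw 0.25

```text
time: 27.95
tool_pos: [0.487, -0.1213, 0.0189]
orientation: [-0.488, 0.513, 0.486, 0.512]
wrist_force: [-0.1, 0.0, 0.2]
grip_width: 0.0638
```

play_rows --rows '[[[0,0,0,0,0,0],[0,0,0,0,0,0],[0,0,0,0,0,0],[-2.5,0.1,0,0,0,0],[-5,0.3,0,0,0,0],[-7.5,0.4,0,0,0,0],[-10,0.5,0,0,0,0],[-12.5,0.7,0,0,0,0],[-15,0.8,0,0,0,0],[-17,0.9,0,0,0,0],[-18.5,1,0,0,0,0],[-18.5,1,0,0,0,0]]]' --jaw 1

```text
time: 29.45
tool_pos: [0.4704, -0.1208, 0.0201]
orientation: [-0.489, 0.513, 0.485, 0.513]
wrist_force: [4.7, -0.6, 6.1]
grip_width: 0.0373
```

```bash
python3 chk.py a5; python3 -c "
from h import *
print(tcp().round(3))"
```

```text
t 29.45 tcp [ 470.4 -120.8   20.1] yaw 87.03 F [ 4.7 -0.6  6.1] g 0.0373
slab rect [722.1 -46.2] [340.3 243.8] yaw 84.92 front corners(R,L) [[585.6, -204.9], [615.7, 134.0]] topz [38.2 40.6] rear z [37.5 40. ]
[[ 0.004 -0.999  0.052  0.47 ]
 [-0.004  0.052  0.999 -0.121]
 [-1.    -0.004 -0.004  0.02 ]
 [ 0.     0.     0.     1.   ]]
```

play_rows --rows '[[[0,0,0,0,0,0],[0,0,0,0,0,0],[0,0,30,0,0,0],[0,0,58,0,0.3,0],[6,40,60,0,0.3,0.5],[18,90,60,0,0.3,1],[30,140,60,0,0.3,1.4],[45.5,184,60,0,0.3,1.4],[45.5,187,60,0,0.3,1.4],[45.5,187,60,0,0.3,1.4],[45.5,187,30,0,0.3,1.4],[45.5,187,4,0,0.3,1.4],[45.5,187,-1,0,0.3,1.4],[45.5,187,-1,0,0.3,1.4]]]' --jaw 0.25

```text
time: 31.25
tool_pos: [0.5156, 0.0654, 0.0192]
orientation: [-0.493, 0.509, 0.492, 0.506]
wrist_force: [0.6, -0.1, -0.3]
grip_width: 0.064
```

play_rows --rows '[[[0,0,0,0,0,0],[0,0,0,0,0,0],[0,0,0,0,0,0],[-2.5,0.1,0,0,0,0],[-5,0.1,0,0,0,0],[-7.5,0.2,0,0,0,0],[-10,0.3,0,0,0,0],[-12.5,0.3,0,0,0,0],[-15,0.4,0,0,0,0],[-15,0.4,0,0,0,0]]]' --jaw 1

```text
time: 32.5
tool_pos: [0.5026, 0.066, 0.0205]
orientation: [-0.494, 0.507, 0.491, 0.507]
wrist_force: [5.2, -1.2, 7.1]
grip_width: 0.0452
```

```bash
python3 chk.py b5; python3 -c "
from h import *
print(tcp().round(3))
im,P=grab('side','side5.png');np.savez('/tmp/s5.npz',P=P,px=im['pixels'])"
```

```text
t 32.5 tcp [502.6  66.   20.5] yaw 88.37 F [ 5.2 -1.2  7.1] g 0.0452
slab rect [721.5 -45.9] [339.7 243.8] yaw 84.73 front corners(R,L) [[584.6, -203.8], [615.7, 134.4]] topz [38. 38.] rear z [38.9 38.9]
[[ 0.002 -1.     0.028  0.503]
 [-0.003  0.028  1.     0.066]
 [-1.    -0.002 -0.003  0.02 ]
 [ 0.     0.     0.     1.   ]]
```

```bash
python3 - <<'E'
from h import *
for f in ["w1","scene0","side0"]:
    P=np.load("/tmp/%s.npz"%f)["P"]*1000
    m=(P[...,1]>270)&(P[...,1]<540)&(P[...,0]>330)&(P[...,0]<660)&(P[...,2]>27)&(P[...,2]<38)
    q=P[m].astype(np.float32)
    rc=cv2.minAreaRect(q[:,:2]);print(f,len(q),rc,cv2.boxPoints(rc).round(0).tolist())
P=np.load("/tmp/w1.npz")["P"]*1000;px=np.load("/tmp/w1.npz")["px"]
m=(px[...,0]>150)&(px[...,1]<80)&(P[...,1]<300)&(P[...,1]>0)&(P[...,0]<480);q=P[m];print('red',np.nanmin(q,0),np.nanmax(q,0))
E
```

```text
Traceback (most recent call last):
cv2.error: OpenCV(4.12.0) /io/opencv/modules/imgproc/src/convhull.cpp:143: error: (-215:Assertion failed) total >= 0 && (depth == CV_32F || depth == CV_32S) in function 'convexHull'
```

play_rows --rows '[[[-5,0.2,0,0,0,0],[-10,0.3,0,0,0,0],[-16,0.5,0,0,0,0],[-22,0.6,0,0,0,0],[-28,0.8,0,0,0,0],[-34,1,0,0,0,0],[-40,1.2,0,0,0,0],[-40,1.2,0,0,0,0]]]' --jaw 1

```text
time: 33.6
tool_pos: [0.4616, 0.0672, 0.0205]
orientation: [-0.494, 0.508, 0.492, 0.506]
wrist_force: [-2.6, 1.7, 5.1]
grip_width: 0.0451
```

```bash
python3 chk.py b6; python3 -c "
from h import *
grab('side','side6.png')"
```

```text
t 33.6 tcp [461.6  67.2  20.5] yaw 88.37 F [-2.6  1.7  5.1] g 0.0451
slab rect [721.9 -46. ] [339.7 243.7] yaw 84.83 front corners(R,L) [[585.2, -204.2], [615.8, 134.2]] topz [38.  37.9] rear z [39.  38.9]
```

View pics/side6.png

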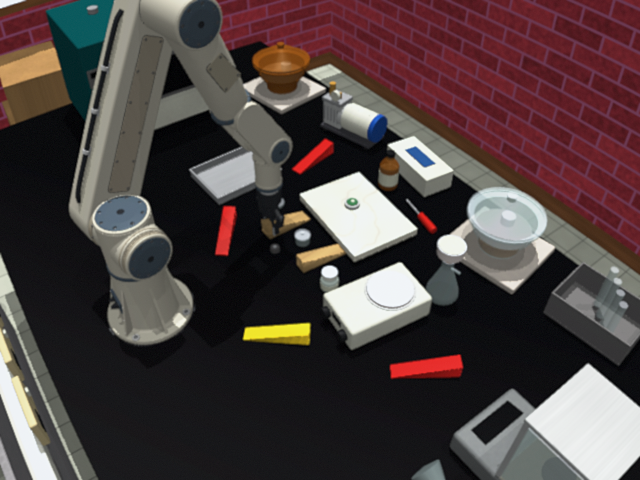

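```bash
python3 - <<'E'
from h import *
for f in ["w1","scene0","side0"]:
    P=np.load("/tmp/%s.npz"%f)["P"]*1000;px=np.load("/tmp/%s.npz"%f)["px"].astype(int)
    g=(px.min(-1)>70)&(px.max(-1)-px.min(-1)<25)
    for lo,hi in((-3,9),(25,40)):
        m=g&(P[...,1]>270)&(P[...,1]<540)&(P[...,0]>330)&(P[...,0]<660)&(P[...,2]>lo)&(P[...,2]<hi)
        nn,l,st,ce=cv2.connectedComponentsWithStats(m.astype(np.uint8),connectivity=8)
        if lo<0: m=l==1+np.argmax(st[1:,4])
        q=P[m].astype(np.float32)
        if len(q)<5: print(f,lo,len(q));continue
        rc=cv2.minAreaRect(np.ascontiguousarray(q[:,:2]));print(f,lo,len(q),np.round(rc[0]),np.round(rc[1]),round(rc[2],1),cv2.boxPoints(rc).round(0).tolist())
P=np.load("/tmp/w1.npz")["P"]*1000;px=np.load("/tmp/w1.npz")["px"]
m=(px[...,0]>150)&(px[...,1]<80)&(P[...,1]<300)&(P[...,1]>0)&(P[...,0]<480);q=P[m];print('red',np.nanmin(q,0),np.nanmax(q,0))
E
```

```text
w1 -3 15468 [516. 404.] [254. 180.] 1.8 [[387.0, 490.0], [392.0, 310.0], [646.0, 318.0], [640.0, 498.0]]
w1 25 1922 [514. 393.] [266. 207.] 2.1 [[377.0, 492.0], [385.0, 285.0], [651.0, 295.0], [643.0, 502.0]]
scene0 -3 4258 [498. 402.] [234. 183.] 1.8 [[378.0, 489.0], [384.0, 306.0], [618.0, 314.0], [612.0, 497.0]]
scene0 25 933 [514. 392.] [272. 209.] 2.0 [[375.0, 492.0], [382.0, 283.0], [654.0, 292.0], [647.0, 502.0]]
side0 -3 1651 [519. 416.] [248. 181.] 1.4 [[393.0, 503.0], [397.0, 323.0], [646.0, 329.0], [641.0, 510.0]]
side0 25 384 [509. 393.] [271. 219.] 1.3 [[371.0, 500.0], [376.0, 281.0], [647.0, 287.0], [642.0, 506.0]]
red [262.43674559  31.55943012  -1.48700073] [412.48252364 242.4628019  440.69921249]
```

play_rows --rows '[[[0,0,15,0,0,0],[0,0,55,0,0,0],[0,0,105,0,0,0],[0,0,155,0,0,0],[0,0,200,0,0,0],[0,0,218,0,0,0],[-1,30,220,0,0,0.5],[-1,80,220,0,0,1],[-2,135,220,0,0,1.5],[-2,190,220,0,0,2],[-3,245,220,0,0,2.5],[-3,300,220,0,0,3],[-4,345,215,0,0,3.6],[-4,363,190,0,0,3.6],[-4,363,140,0,0,3.6],[-4,363,95,0,0,3.6],[-4,363,60,0,0,3.6],[-4,363,60,0,0,3.6]]]' --jaw 1

```text
time: 35.95
tool_pos: [0.4559, 0.4286, 0.0784]
orientation: [0.509, -0.494, -0.508, -0.489]
wrist_force: [-1.0, -0.0, -1.2]
grip_width: 0.0452
```

```bash
python3 chk.py b7; python3 -c "
from h import *
im,P=grab('wrist','w7.png');np.savez('/tmp/w7.npz',P=P,px=im['pixels'])
grab('side','side7.png')"
```

```text
t 35.95 tcp [455.9 428.6  78.4] yaw 91.97 F [-1.  -0.  -1.2] g 0.0452
slab rect [721.5 -45.8] [339.9 243.6] yaw 84.66 front corners(R,L) [[584.4, -203.6], [616.1, 134.8]] topz [38.  37.9] rear z [39.  38.9]
```

View pics/w7.png

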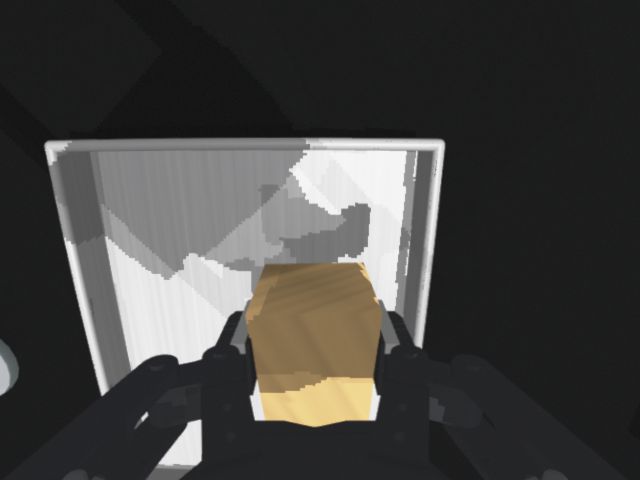

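View pics/sc_b7.png

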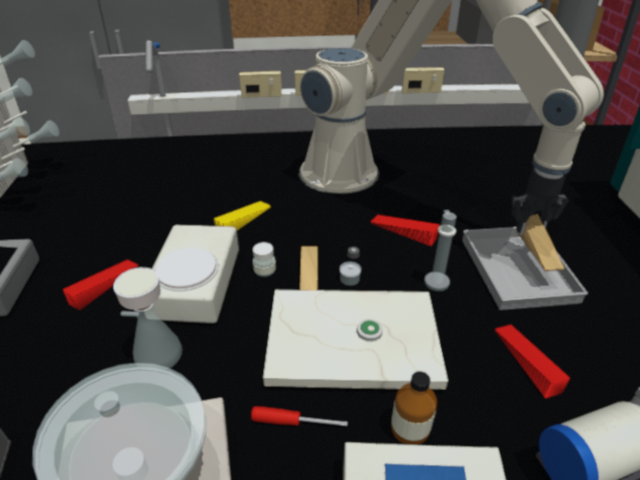

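```bash
python3 - <<'E'
import numpy as np
P=np.load("/tmp/w7.npz")["P"]*1000
for u,v in[(428,220),(432,200),(436,160),(440,146),(60,150),(80,230),(250,146),(395,200),(110,200),(300,300)]: print(u,v,P[v,u].round(0))
E
```

```text
428 220 [420. 489.  30.]
432 200 [409. 490.  32.]
436 160 [388. 489.  32.]
440 146 [381. 490.  33.]
60 150 [389. 296.  31.]
80 230 [434. 294.  23.]
250 146 [385. 395.  31.]
395 200 [414. 477.   3.]
110 200 [420. 302.   2.]
300 300 [436. 424.  97.]
```

play_rows --rows '[[[0,0,-20,0,0,0],[0,0,-38,0,0,0],[0,0,-46,0,0,0],[0,0,-50,0,0,0],[0,0,-53.5,0,0,0],[0,0,-53.5,0,0,0]]]' --jaw 1

```text
time: 36.85
tool_pos: [0.4585, 0.4309, 0.0288]
orientation: [0.51, -0.491, -0.507, -0.491]
wrist_force: [-0.0, 0.5, -1.2]
grip_width: 0.0448
```

play_rows --rows '[[[0,0,0,0,0,0],[0,0,0,0,0,0],[0,0,0,0,0,0],[0,0,40,0,0,0],[0,0,90,0,0,0],[0,0,140,0,0,0],[0,0,190,0,0,0],[0,0,190,0,0,0]]]' --jaw 0.27

```text
time: 37.85
tool_pos: [0.4604, 0.4327, 0.2238]
orientation: [0.51, -0.488, -0.507, -0.494]
wrist_force: [0.7, -0.1, 0.1]
grip_width: 0.0623
```

```bash
python3 chk.py b8; python3 -c "
from wf import *
im,P=grab('wrist','w8.png');np.savez('/tmp/w8.npz',P=P,px=im['pixels'])
"
```

```text
t 37.85 tcp [460.4 432.7 223.8] yaw 91.96 F [ 0.7 -0.1  0.1] g 0.0623
slab rect [721.5 -45.9] [339.7 242.6] yaw 84.77 front corners(R,L) [[585.2, -204.0], [616.2, 134.3]] topz [38.  37.9] rear z [39.  38.9]
```

View pics/w8.png

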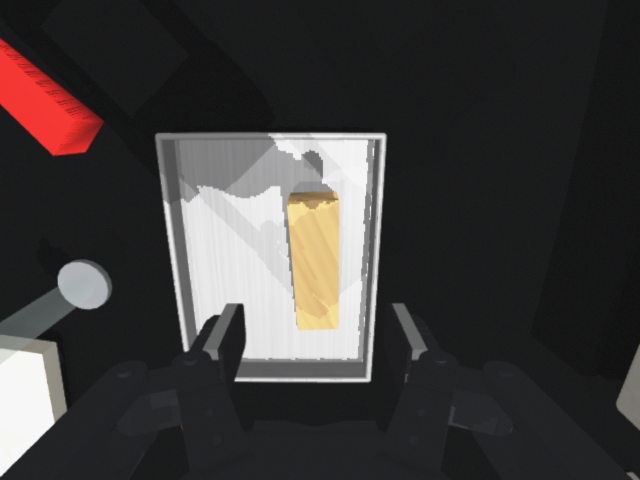

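```bash
python3 -c "
from h import *
print(tcp().round(4))"
```

```text
[[ 0.0029 -0.9994 -0.0342  0.4585]
 [-0.0014 -0.0342  0.9994  0.431 ]
 [-1.     -0.0029 -0.0015  0.2192]
 [ 0.      0.      0.      1.    ]]
```

play_rows --rows '[[[0,-20,10,0,0,0],[1,-70,10,0,0,-0.5],[2,-125,10,0,0,-1],[3,-180,10,0,0,-1.5],[4,-235,10,0,0,-2],[5,-290,10,0,0,-2.5],[7,-345,10,0,0,-3],[9,-400,0,0,0,-3.5],[10,-455,-20,0,0,-4],[12,-510,-50,0,0,-4.9],[12,-545,-90,0,0,-4.9],[12,-552,-130,0,0,-4.9],[12,-552,-139,0,0,-4.9],[12,-552,-139,0,0,-4.9],[12,-552,-139,0,0,-4.9]]]' --jaw 0.27

```text
time: 39.83
tool_pos: [0.4713, -0.1208, 0.0815]
orientation: [-0.489, 0.512, 0.486, 0.513]
wrist_force: [0.7, -0.8, 0.6]
grip_width: 0.0622
```

```bash
python3 -c "
from h import *
T=tcp();print(T.round(4));grab('wrist','w9.png')
"
```

```text
[[ 0.0045 -0.9987  0.0504  0.4713]
 [-0.0021  0.0504  0.9987 -0.1208]
 [-1.     -0.0046 -0.0019  0.0815]
 [ 0.      0.      0.      1.    ]]
```

View pics/w9.png

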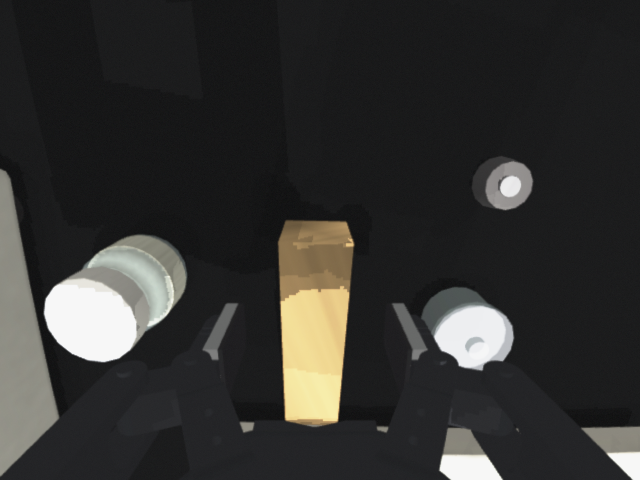

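play_rows --rows '[[[-1,0,-30,0,0,0],[-1,0,-55,0,0,0],[-1,0,-62,0,0,0],[-1,0,-62,0,0,0]]]' --jaw 0.27

```text
time: 40.38
tool_pos: [0.4708, -0.1206, 0.0201]
orientation: [-0.489, 0.512, 0.486, 0.513]
wrist_force: [-0.1, -0.9, 0.6]
grip_width: 0.0624
```

play_rows --rows '[[[0,0,0,0,0,0],[0,0,0,0,0,0],[0,0,0,0,0,0],[-3,0.2,0,0,0,0],[-7,0.4,0,0,0,0],[-12,0.6,0,0,0,0],[-18,0.9,0,0,0,0],[-24,1.2,0,0,0,0],[-30,1.5,0,0,0,0],[-36,1.8,0,0,0,0],[-42,2.1,0,0,0,0],[-48,2.4,0,0,0,0],[-48,2.4,0,0,0,0]]]' --jaw 1

```text
time: 42.0
tool_pos: [0.425, -0.1189, 0.0215]
orientation: [-0.491, 0.511, 0.484, 0.514]
wrist_force: [3.4, -1.1, 9.2]
grip_width: 0.0373
```

```bash
python3 chk.py a9; python3 -c "
from h import *
grab('side','side9.png')
im=cv2.imread('pics/side9.png')[150:300,220:440];cv2.imwrite('pics/side9c.png',cv2.resize(im,None,fx=3.5,fy=3.5))
"
```

```text
t 42.0 tcp [ 425.  -118.9   21.5] yaw 87.14 F [ 3.4 -1.1  9.2] g 0.0373
slab rect [721.6 -46.1] [339.9 243.1] yaw 84.55 front corners(R,L) [[584.5, -203.7], [616.8, 134.7]] topz [38. 38.] rear z [39.  38.9]
```

View pics/side9c.png

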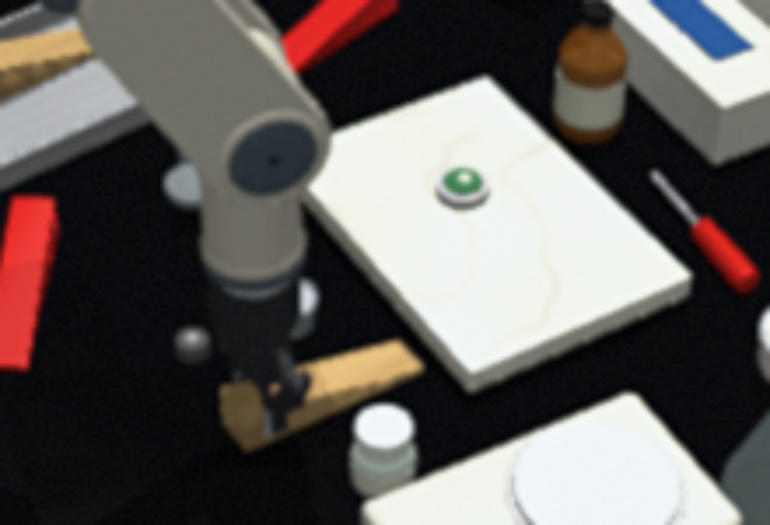

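play_rows --rows '[[[0,0,15,0,0,0],[0,0,55,0,0,0],[0,0,105,0,0,0],[0,0,155,0,0,0],[0,0,200,0,0,0],[2,20,220,0,0,0],[4,70,222,0,0,0.5],[6,125,222,0,0,1],[8,180,222,0,0,1.5],[10,235,222,0,0,2],[13,290,222,0,0,2.8],[16,345,222,0,0,3.5],[18,400,220,0,0,4.2],[20,450,210,0,0,4.9],[20,471,180,0,0,4.9],[20,471,130,0,0,4.9],[20,471,85,0,0,4.9],[20,471,60,0,0,4.9],[20,471,60,0,0,4.9]]]' --jaw 1

```text
time: 44.48
tool_pos: [0.4434, 0.3508, 0.0803]
orientation: [0.512, -0.491, -0.506, -0.491]
wrist_force: [-0.6, 1.0, -0.4]
grip_width: 0.0369
```

```bash
python3 chk.py a10; python3 -c "
from h import *
T=tcp();print(T.round(4));grab('wrist','w10.png')
"
```

```text
t 44.475 tcp [443.4 350.8  80.3] yaw 92.05 F [-0.6  1.  -0.4] g 0.0369
slab rect [721.5 -46. ] [339.5 243.6] yaw 84.79 front corners(R,L) [[584.8, -204.0], [615.6, 134.1]] topz [38.  37.9] rear z [39.  38.9]
[[ 0.0088 -0.9993 -0.0356  0.4444]
 [-0.0039 -0.0357  0.9994  0.3516]
 [-1.     -0.0087 -0.0042  0.0817]
 [ 0.      0.      0.      1.    ]]
```

View pics/w10.png

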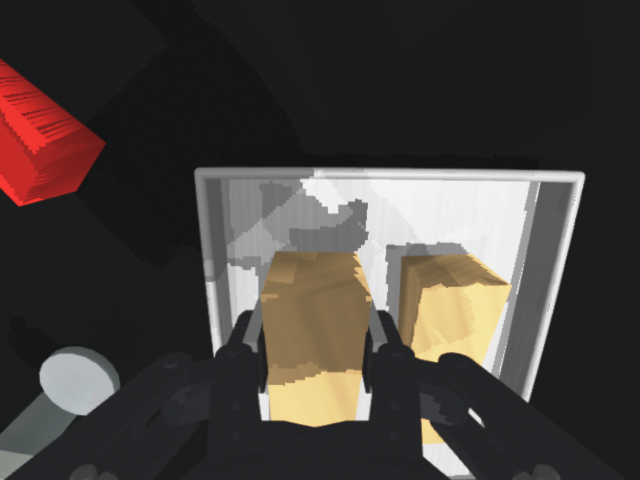

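play_rows --rows '[[[0,0,-20,0,0,0],[0,0,-38,0,0,0],[0,0,-48,0,0,0],[0,0,-53,0,0,0],[0,0,-56,0,0,0],[0,0,-56.5,0,0,0]]]' --jaw 1

```text
time: 45.32
tool_pos: [0.4453, 0.3523, 0.0261]
orientation: [0.512, -0.489, -0.506, -0.493]
wrist_force: [0.3, 0.1, -1.0]
grip_width: 0.037
```

play_rows --rows '[[[0,0,0,0,0,0],[0,0,0,0,0,0],[0,0,0,0,0,0],[0,0,40,0,0,0],[0,0,90,0,0,0],[0,0,140,0,0,0],[0,0,190,0,0,0],[0,0,240,0,0,0],[0,0,240,0,0,0],[0,0,240,0,0,0]]]' --jaw 0.36

```text
time: 46.58
tool_pos: [0.445, 0.352, 0.2658]
orientation: [0.512, -0.489, -0.506, -0.493]
wrist_force: [-1.5, -1.1, -0.6]
grip_width: 0.0547
```

```bash
python3 chk.py fin; python3 -c "
from wf import *
im,P=grab('wrist','wfin.png');grab('side','sidefin.png')
P=P*1000;px=im['pixels'];np.savez('/tmp/wf.npz',P=P,px=px)
"
```

```text
t 46.575 tcp [445.  352.  265.8] yaw 92.04 F [-1.5 -1.1 -0.6] g 0.0547
slab rect [721.6 -46.1] [339.8 243.6] yaw 84.86 front corners(R,L) [[585.0, -204.4], [615.5, 134.1]] topz [37.9 37.9] rear z [39.  38.9]
```

View pics/wfin.png

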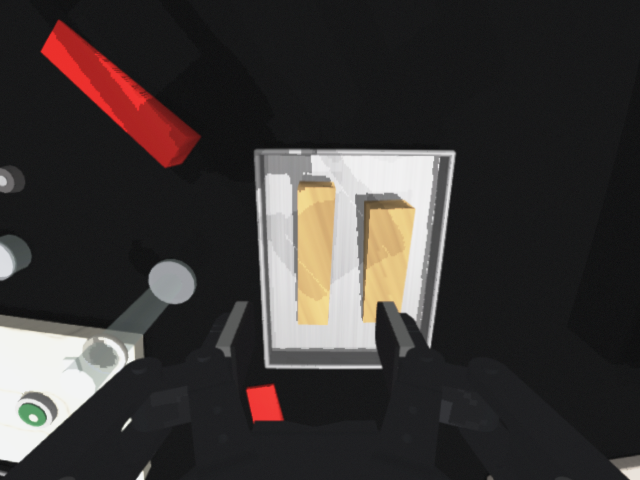

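View pics/sidefin.png

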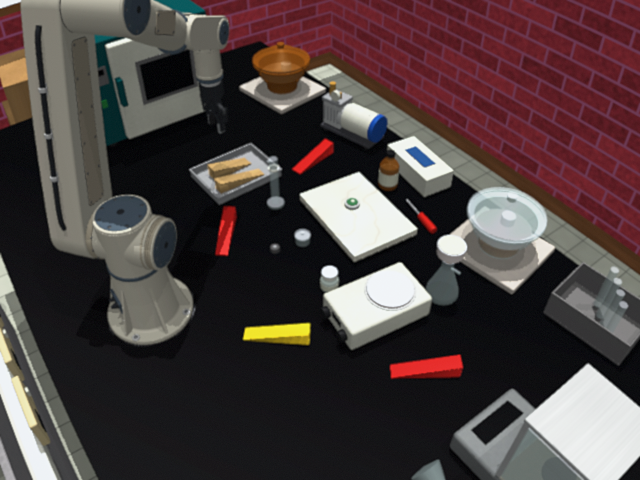

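Both wedges lie flat in the tray, at (315,250) and (387,260) in the wrist view. Before handing in, I'll compare the loose objects and the slab with the start.

```bash
python3 - <<'E'
from h import *
a=cv2.imread("pics/scene0.png");b=cv2.imread("pics/sc_fin.png")
ga,gb=[cv2.cvtColor(i,cv2.COLOR_BGR2GRAY).astype(np.float32) for i in(a,b)]
for n,(x,y,w,h) in dict(bottle_foot=(333,240,38,46),jar=(248,238,32,42),cylfoot=(420,262,36,32),level=(350,312,40,32),slab_rear=(256,365,120,30),screw=(245,398,110,34)).items():
    print(n,cv2.phaseCorrelate(ga[y:y+h,x:x+w],gb[y:y+h,x:x+w],cv2.createHanningWindow((w,h),cv2.CV_32F)))
# slab at start, same measure
P=np.load("/tmp/scene0.npz")["P"]*1000;px=np.load("/tmp/scene0.npz")["px"];hsv=cv2.cvtColor(px,cv2.COLOR_RGB2HSV)
m=(P[...,2]>30)&(P[...,2]<70)&(P[...,0]>560)&(P[...,0]<900)&(P[...,1]>-260)&(P[...,1]<220)&(hsv[...,1]<50)&(hsv[...,2]>170)
nn,l,st,ce=cv2.connectedComponentsWithStats(m.astype(np.uint8));q=P[l==1+np.argmax(st[1:,4])]
print(cv2.minAreaRect(q[:,:2].astype(np.float32)))
w=np.load("/tmp/wf.npz");P=w["P"]
for u,v in[(315,200),(315,310),(387,220),(387,310)]:print(P[v,u].round(0))
E
```

```text
bottle_foot ((-0.023170098527142358, 0.046481930364869584), 0.8470077912012736)
jar ((-0.005075757412797088, 0.49315185033158215), 0.9784462279743619)
cylfoot ((-0.08022145005809023, 0.328299300538923), 0.9000623482796881)
level ((-0.1778946603291338, 0.6999349365976766), 0.9479262985289096)
slab_rear ((0.06965894649057702, -0.19910464479241163), 0.595948154396481)
screw ((-0.22378020000085286, 0.0012196294512740735), 0.8772179577085707)
((713.4365234375, -45.28419494628906), (340.2578430175781, 264.5360107421875), 84.46541595458984)
[432. 352.  45.]
[574. 357.  15.]
[450. 427.  46.]
[433. 382. 269.]
```

```bash
python3 - <<'E'
from h import *
for s0,s1,rois in (("side0","sidefin",dict(jar=(314,258,34,34),bottle=(290,224,28,26),foot=(266,240,20,18),cylfoot=(262,190,30,24),stir=(322,262,112,86),slab_rear=(380,170,60,80))),("scene0","sc_fin",dict(jar=(244,234,40,50),yellow=(205,195,75,40),cyl=(416,205,46,94)))):
    a,b=[cv2.cvtColor(cv2.imread("pics/%s.png"%s),cv2.COLOR_BGR2GRAY) for s in(s0,s1)]
    for n,(x,y,w,h) in rois.items():
        t=a[y:y+h,x:x+w];S=b[y-6:y+h+6,x-6:x+w+6]
        up=lambda i:cv2.resize(i,None,fx=4,fy=4,interpolation=cv2.INTER_CUBIC)
        r=cv2.matchTemplate(up(S),up(t),cv2.TM_CCOEFF_NORMED);_,v,_,p=cv2.minMaxLoc(r);print(s0,n,p[0]/4-6,p[1]/4-6,round(v,3))
E
```

```text
side0 jar 0.0 0.0 0.989
side0 bottle 0.0 0.0 0.986
side0 foot 0.0 0.0 0.998
side0 cylfoot 0.0 0.0 0.876
side0 stir 0.0 0.0 1.0
side0 slab_rear 0.0 0.25 0.996
scene0 jar 0.0 0.0 1.0
scene0 yellow 0.0 0.0 1.0
scene0 cyl -0.25 0.75 0.933
```

```bash
python3 -c "
from h import *
print(env.job_done())"
```

```text
the job is handed in; nothing more can be done
None
```

I worked both wedges out in five alternating small tugs each. The slab now stands level, and both wedges lie side by side on the tray floor. I handed the job in at about 46.7 s.

- **Slab:** its top is 38–39 mm over the bench, against 39 mm when down, and both front corners read 37.9 mm. After each tug the front corners were at most about 5.4 mm apart. I saw no shift: the rear edge stayed within 0.25 px in the side and scene images. The change of about 2–3 mm in the measured front edge fits the slab tipping down.
- **Wedges:** heights on the long wedge's top (45 mm near its thick end, 15 mm near its thin end) fit a wedge lying flat. On the short one I got only one valid height, 46 mm at the thick end, because a finger hid the other point. It looks flat in the images.
- **Other objects:** the jar, bottle, old foot, stirrer and yellow wedge matched their starting pictures with no shift. The spirit level moved 0.7 px in the image, which fits the slab sinking under it.
- **Disagreements:** the scene camera suggested about 0.75 px for the glass cylinder, while the side camera showed 0. I put that down to the slab edge moving behind clear glass. It also gave 0.5 px for the jar by one method and 0 by another. I did not check either further.

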